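Close the sample vials in order

TASK

Close three of the vials in the aluminium tray in the order their samples were drawn: with a fingertip, gently press the blue stopper down until it is fully home, then the yellow one, then the green one. Leave the red stopper standing proud, do not pick anything up, and do not disturb the other things on the bench.

Things in the scene. Friction and masses are not known exactly. Their poses are not given: they have to be found in the camera images.
- tray: fixed aluminium tray, 131 (x) x 194 (y) x 35 mm high, walls, floor and dividers 5 mm; 2 x 3 square pockets, 58 mm inside, at 63 mm pitch, one vial standing in each with up to 5 mm play. Origin: centre of its underside, on the bench
- vial_blue: loose glass vial with a white label and the blue stopper: 46 mm diameter, mouth 34 mm in diameter and 75 mm above its foot, standing on the tray's 5 mm floor, about 110 g. Origin: centre of its foot; z up
- stopper_blue_top (a point): centre of the flat top of the blue stopper, which is a disc 36 mm in diameter and 6 mm thick with a narrower plug below it. The top is about 96 mm above the bench when proud, 86 mm when fully home
- stopper_blue (a joint): how far the blue stopper has been pushed down into its vial, m: 0 is 10 mm proud (starts at 0 to 0.002), 0.010 is fully home with the disc on the vial's mouth. It slides with about 4 N of friction, has no spring, stays where it is left, stops hard at 0.010 and cannot be pulled out of the vial: pulling up lifts the vial
- vial_yellow: loose glass vial with a white label and the yellow stopper: 46 mm diameter, mouth 34 mm in diameter and 75 mm above its foot, standing on the tray's 5 mm floor, about 110 g. Origin: centre of its foot; z up
- stopper_yellow_top (a point): centre of the flat top of the yellow stopper, which is a disc 36 mm in diameter and 6 mm thick with a narrower plug below it. The top is about 96 mm above the bench when proud, 86 mm when fully home
- stopper_yellow (a joint): how far the yellow stopper has been pushed down into its vial, m: 0 is 10 mm proud (starts at 0 to 0.002), 0.010 is fully home with the disc on the vial's mouth. It slides with about 4 N of friction, has no spring, stays where it is left, stops hard at 0.010 and cannot be pulled out of the vial: pulling up lifts the vial
- vial_green: loose glass vial with a white label and the green stopper: 46 mm diameter, mouth 34 mm in diameter and 75 mm above its foot, standing on the tray's 5 mm floor, about 110 g. Origin: centre of its foot; z up
- stopper_green_top (a point): centre of the flat top of the green stopper, which is a disc 36 mm in diameter and 6 mm thick with a narrower plug below it. The top is about 96 mm above the bench when proud, 86 mm when fully home
- stopper_green (a joint): how far the green stopper has been pushed down into its vial, m: 0 is 10 mm proud (starts at 0 to 0.002), 0.010 is fully home with the disc on the vial's mouth. It slides with about 4 N of friction, has no spring, stays where it is left, stops hard at 0.010 and cannot be pulled out of the vial: pulling up lifts the vial
- vial_red: loose glass vial with a white label and the red stopper: 46 mm diameter, mouth 34 mm in diameter and 75 mm above its foot, standing on the tray's 5 mm floor, about 110 g. Origin: centre of its foot; z up
- stopper_red_top (a point): centre of the flat top of the red stopper, which is a disc 36 mm in diameter and 6 mm thick with a narrower plug below it. The top is about 96 mm above the bench when proud, 86 mm when fully home
- stopper_red (a joint): how far the red stopper has been pushed down into its vial, m: 0 is 10 mm proud (starts at 0 to 0.002), 0.010 is fully home with the disc on the vial's mouth. It slides with about 4 N of friction, has no spring, stays where it is left, stops hard at 0.010 and cannot be pulled out of the vial: pulling up lifts the vial
- sealed_a: loose glass vial of the same shape already sealed with a steel-coloured crimp cap, top 77 mm above its foot, standing in the tray. Origin: centre of its foot
- sealed_b: loose glass vial of the same shape already sealed with a steel-coloured crimp cap, top 77 mm above its foot, standing in the tray. Origin: centre of its foot
- bottle: loose amber bottle with blue cap, 70 mm diameter, 145 mm high, to the left of the tray. Origin: centre of its foot
- beaker: loose open glass beaker, 80 mm diameter, 95 mm high, to the right of the tray. Origin: centre of its foot
- tipbox: loose blue box with white lid, 85 x 120 x 75 mm high, to the left, near the robot. Origin: centre of its underside
- spatula: loose white-handled spatula, 170 mm long, lying on the bench to the right, near the robot. Origin: on its underside, near the middle
- dish: loose white ceramic dish, 90 mm diameter, 18 mm high, just beyond the tray. Origin: centre of its foot
There are look-alikes about, which are no part of the job. Leave any black or pink look-alike of the vial_blue alone.

How it is judged:
By the outcome, as a careful person would: the job done as asked, in the order asked, and still so for the second after the job is handed in, with the robot touching nothing.
It also fails if it takes over 48 s, if anything falls off the work surface, if the arm or the gripper's body presses on something with over 40 N, if the wrist force passes 120 N, or if a joint passes its speed limit or range.

ROBOT

A 6-joint arm with a two-finger parallel gripper is mounted at the origin on the work surface. World frame = base frame: x ahead of the robot, y to its left, z up, the work surface at z = 0. Lengths are in mm, angles in rad, forces in N, time in s.
With the tool pointing down it reaches from about 375 to 825 mm from the base axis. Payload 5.5 kg.
Tool frame: the origin (TCP) lies midway between the tips of the shut fingers; the grasp point (between the pads) lies behind it (grasp_offset is the z of the grasp point in the tool frame, in mm); z points along the fingers, y is the line along which they close (so a half turn about z gives the same grasp; the last joint's range is limited). The gripper opens to 85 mm and grips with 20 to 120 N. Pads are 22 mm wide; open, the fingers measure 114 mm over their backs; the gripper's body (76 mm by 85 mm) begins 54 mm behind the grasp point. The pads swing forward as they close: fully open they stand 13 mm farther back than shut.
Start: joints at [-1.263, 0.314, -0.047, 1.21, 0, 1.571], TCP at [181.774, -571.798, 231.299] pointing down, gripper open.
Joint ranges: [-2.67, 2.67], [-0.69, 1.73], [-1.03, 1.25], [-2.08, 2.16], [-1.42, 1.45], [-3.14, 3.14]. Speed limits (rad/s): [2.39, 2.39, 3.01, 3.14, 3.14, 3.14].

INTERFACE

Orientations are given as a unit quaternion [x, y, z, w].
In Python, from cell import * gives the robot as it stands. The module is installed in compiled form; this text tells all that it offers.
- The arm moves only by the shell command python3 -m inch 'ROWS'. ROWS is JSON, a list of rows, each an object of numbers: "tx", "ty", "tz": the shift along the tool's x, y, z in units of 0.5 m (1.0 is 0.5 m); "rx", "ry", "rz": the turn, a rotation vector about the tool's x, y, z in units of 360 degrees (1.0 is 360 degrees); "jaw": the opening, from 0 (shut) to 1 (fully open). In form: [{"tx": .., "ty": .., "tz": .., "rx": .., "ry": .., "rz": .., "jaw": ..}, ...]. A call has 1 to 20 rows; each row is the pose to reach, as a shift and turn from the pose commanded when the call began, along the tool's axes at that moment, turning the shorter way round; what a row does not reach only later rows make up. A row lasts 1/12 s, in which the tool goes at most 41.7 mm and 7.16 degrees, less where a joint would pass 70% of its speed; a pose out of reach is approached as far as the arm can. A call with a number of a shift or a turn outside -1 to 1 is refused whole. A call with a gripper value outside its range is refused whole. The fingers move at their own pace and stop on an object; the grip force is fixed at half the most. Time passes only in rows, so rows that repeat a pose let the fingers close. It gives the time, the measured TCP pose, the force, the opening and the grip force at its end, in the units of the state.
- get_obs(): the state, without advancing time (a new reading comes with each control period).
- grab_frame(name): name is "side" or "top" or "wrist"; returns the picture (480x640x3 uint8, red, green, blue); there is no depth.
- camera_params(name): a dict with "mtx" (3x3 intrinsics, pixels), "D" ([k1, k2, p1, p2, k3] as OpenCV has them; the pictures are not rectified), "cam_to_world" (4x4, takes a point from camera to world coordinates). Camera axes: x right, y down, z forward; pixel columns grow to the right and rows downward; lengths in mm; the calibration is good to about 2 mm. A picture is of the moment at which its call begins: read the wrist's pose just before it. camera_params takes no time and is no camera call; for the wrist camera it gives the pose at the moment of the call.
- job_done(): hands the job in; it is judged then, once.
The state is a dict: "t": time; "qpos": joint angles; "qvel": joint speeds; "joint_efforts": joint torques, N m; "eef_pos": TCP position; "orientation": TCP orientation; "ft_force": force on the tool from outside, world axes, zero at the start; "ft_torque": the same for the moment, N m; "opening": finger opening in mm; "grip_force": force on a finger pad.
Only numpy, scipy, OpenCV 4.12 (cv2) and the standard library are available. Lean on these libraries where they do the work, as an engineer would, in place of code of your own. Each camera call takes 0.05 s, during which the arm holds its last target. There are 200 camera calls.

## Working session

There is one attempt and no reset: what is moved stays moved. The work goes in short steps, Python scripts to look and compute and a shell command to move; the robot and the scene stay as the last step left them, time stands still between calls to the robot, and variables do not carry over. Pictures are saved under pics/ and viewed, at most 10 in all, crops included, and the job is handed in when it is done.

```bash
mkdir -p pics; python3 - <<'E'
from cell import *
import cv2,numpy as np
o=get_obs();print(o)
for n in("top","side"):
    f=grab_frame(n);cv2.imwrite(f"pics/{n}0.png",f[:,:,::-1]);p=camera_params(n);print(n,np.round(p["mtx"],1).tolist(),p["D"],np.round(p["cam_to_world"],3).tolist())
E
```

```text
{'t': 0.0, 'qpos': array([-1.26300786e+00,  3.14241868e-01, -4.80820075e-02,  1.21017612e+00,
        4.97189573e-05,  1.57078583e+00]), 'qvel': array([-5.69239471e-05, -8.96085336e-04,  1.64820217e-04, -1.09180375e-04,
        4.19252349e-04, -1.59294710e-05]), 'joint_efforts': array([ 3.16876376e-04, -5.39592147e+01,  3.39747477e+01,  1.93005614e-02,
        2.54058023e-04, -9.78586066e-07]), 'eef_pos': array([ 181.61378131, -571.25445334,  230.42376706]), 'orientation': array([ 9.88180475e-01,  1.53292606e-01, -1.06005202e-04, -8.45576709e-04]), 'ft_force': array([ 0.43009574,  0.39612815, -0.61147236]), 'ft_torque': array([ 0.00772326, -0.01917544, -0.0311187 ]), 'grip_force': 0.0, 'opening': 85.21538544961683}
top [[467.5, 0.0, 318.0], [0.0, 467.5, 241.4], [0.0, 0.0, 1.0]] [-0.07624499  0.          0.          0.          0.        ] [[-0.057, -0.976, 0.212, 296.735], [-0.998, 0.057, -0.008, 27.935], [-0.005, -0.212, -0.977, 1115.534], [0.0, 0.0, 0.0, 1.0]]
side [[463.0, 0.0, 324.2], [0.0, 463.0, 232.5], [0.0, 0.0, 1.0]] [-0.11768938  0.          0.          0.          0.        ] [[-0.881, -0.279, 0.381, 14.616], [-0.472, 0.543, -0.694, 928.246], [-0.013, -0.792, -0.611, 890.98], [0.0, 0.0, 0.0, 1.0]]
```

View pics/top0.png

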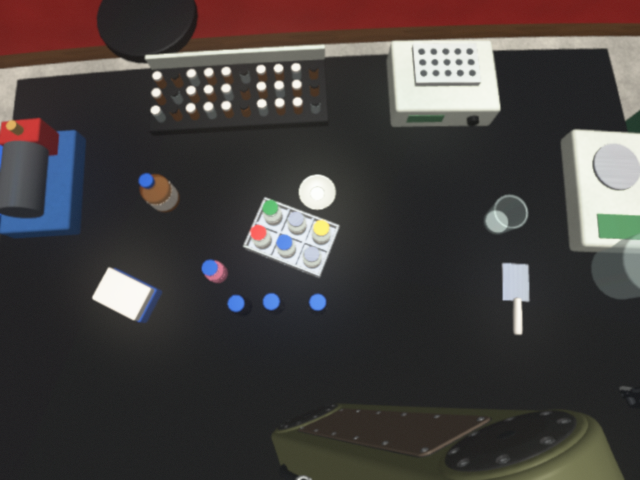

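View pics/side0.png

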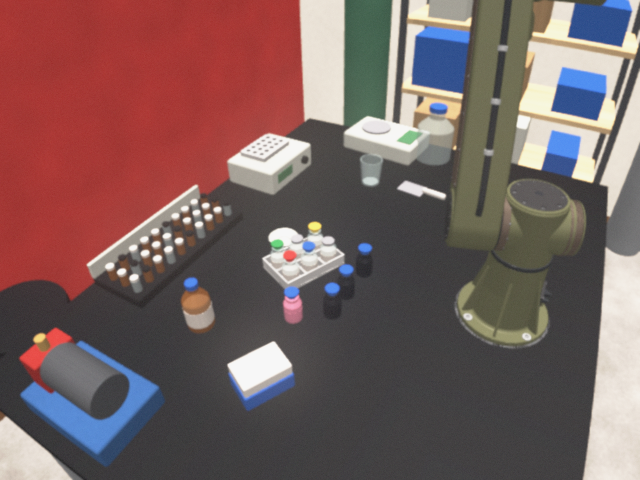

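The top view shows the tray at about (292,237): green stopper (271,208), yellow (320,229), red (259,233), blue (285,242). The pink and black look-alikes, at rows 270–303, are outside it. In the side view blue is near (309,248), yellow (315,228) and green (277,245).

```bash
cat > h.py <<'E'
from cell import *
import cv2,numpy as np
from scipy.spatial.transform import Rotation as R
HUE={"blue":(100,130),"yellow":(22,35),"green":(50,85),"red":None}
def mask(im,c):
    h=cv2.cvtColor(im,cv2.COLOR_RGB2HSV)
    if c=="red": return cv2.inRange(h,(0,130,100),(8,255,255))|cv2.inRange(h,(172,130,100),(180,255,255))
    return cv2.inRange(h,(HUE[c][0],120,70),(HUE[c][1],255,255))
def find(im,c,near,r=14):
    m=mask(im,c); w=np.zeros_like(m); cv2.circle(w,near,r,255,-1); m&=w
    n,l,s,ce=cv2.connectedComponentsWithStats(m); i=1+np.argmax(s[1:,4]); return ce[i],s[i]
def ray(p,uv):
    x=cv2.undistortPoints(np.array([[uv]],float),p["mtx"],p["D"])[0,0]
    T=p["cam_to_world"]; return T[:3,3],T[:3,:3]@np.array([x[0],x[1],1])
def onz(p,uv,z):
    o,d=ray(p,uv); return o+d*(z-o[2])/d[2]
def tri(a,b):
    (o1,d1),(o2,d2)=a,b; k=np.linalg.lstsq(np.c_[d1,-d2],o2-o1,rcond=None)[0]
    A=o1+k[0]*d1;B=o2+k[1]*d2; return (A+B)/2,np.linalg.norm(A-B)
E
python3 - <<'E'
from h import *
t=cv2.imread("pics/top0.png")[:,:,::-1].copy();s=cv2.imread("pics/side0.png")[:,:,::-1].copy()
pt,ps=camera_params("top"),camera_params("side")
for c,a,b in(("blue",(285,242),(309,247)),("yellow",(320,229),(315,228)),("green",(271,208),(277,245)),("red",(259,233),(290,256))):
    u,su=find(t,c,a);v,sv=find(s,c,b)
    P,e=tri(ray(pt,u),ray(ps,v))
    print(c,u.round(1),su,v.round(1),sv,P.round(1),round(e,1),onz(pt,u,94).round(1),onz(ps,v,92).round(1))
for n,im in(("t",t[190:290,190:350]),("s",s[210:310,240:400])): cv2.imwrite(f"pics/c{n}.png",cv2.resize(im[:,:,::-1],None,fx=4,fy=4))
E
python3 -c "
import cv2,numpy as np
cv2.imwrite('pics/cc.png',np.vstack([cv2.imread('pics/ct.png')[:300],cv2.imread('pics/cs.png')[:300]]))" 2>&1
```

```text
blue [283.7 241.7] [277 235  14  14 161] [308.1 245.8] [303 242  12   9  80] [521.5  96.5  95.6] 0.1 [521.8  96.6  94. ] [523.8  92.8  92. ]
yellow [320.9 227.4] [315 221  14  14 150] [314.2 226.1] [308 222  14  10  98] [549.5  11.7  96.5] 0.7 [549.8  11.5  94. ] [552.9   6.5  92. ]
green [269.6 207.1] [264 201  12  13 120] [276.6 243.4] [272 240  10   7  51] [604.4 125.4  94. ] 0.4 [604.2 125.3  94. ] [606.1 123.4  92. ]
red [257.8 232.1] [251 225  15  15 161] [289.2 255.3] [284 251  12  10  92] [546.8 153.7  95.5] 0.5 [547.4 154.   94. ] [548.9 150.3  92. ]
```

View pics/cc.png

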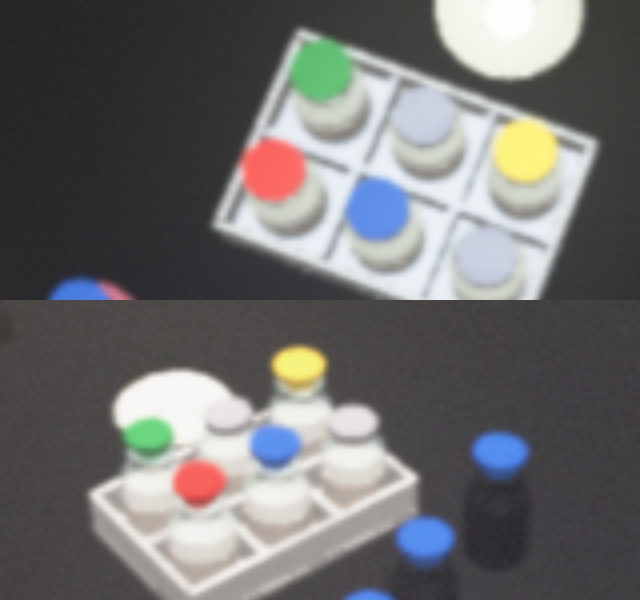

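Colours and heights fit: two-view triangulation gives tops of 94–96 mm, and the spacing matches the 63 mm pitch. Next I work out the shift to a point above blue.

```bash
cat > go.py <<'E'
import sys;from h import *
def rows(P):
    o=get_obs();q=R.from_quat(o["orientation"]);d=q.inv().apply(np.array(P)-o["eef_pos"])
    print("t",round(o["t"],2),"at",o["eef_pos"].round(1),"z",q.as_matrix()[:,2].round(4),"F",o["ft_force"].round(1),"shift",(d/500).round(4),"rows",np.linalg.norm(d)/41.7)
if __name__=="__main__": rows([float(a) for a in sys.argv[1:]])
E
python3 go.py 521.5 96.5 130; python3 go.py 521.5 96.5 200
```

```text
t 0.1 at [ 181.6 -571.3  230.5] z [-5.0e-04  1.5e-03 -1.0e+00] F [ 0.1 -0.2 -0.2] shift [ 1.0525 -1.0666  0.2026] rows 18.130331167578248
t 0.1 at [ 181.6 -571.3  230.5] z [-5.0e-04  1.5e-03 -1.0e+00] F [ 0.1 -0.2 -0.2] shift [ 1.0525 -1.0668  0.0626] rows 17.984265184295506
```

```bash
python3 -m inch '[{"tx":0.985,"ty":-0.998,"tz":0.04,"jaw":0},{"tx":0.985,"ty":-0.998,"tz":0.04,"jaw":0},{"tx":0.985,"ty":-0.998,"tz":0.04,"jaw":0},{"tx":0.985,"ty":-0.998,"tz":0.04,"jaw":0},{"tx":0.985,"ty":-0.998,"tz":0.04,"jaw":0},{"tx":0.985,"ty":-0.998,"tz":0.04,"jaw":0},{"tx":0.985,"ty":-0.998,"tz":0.04,"jaw":0},{"tx":0.985,"ty":-0.998,"tz":0.04,"jaw":0},{"tx":0.985,"ty":-0.998,"tz":0.04,"jaw":0},{"tx":0.985,"ty":-0.998,"tz":0.04,"jaw":0},{"tx":0.985,"ty":-0.998,"tz":0.04,"jaw":0},{"tx":0.985,"ty":-0.998,"tz":0.04,"jaw":0},{"tx":0.985,"ty":-0.998,"tz":0.04,"jaw":0},{"tx":0.985,"ty":-0.998,"tz":0.04,"jaw":0},{"tx":0.985,"ty":-0.998,"tz":0.04,"jaw":0},{"tx":0.985,"ty":-0.998,"tz":0.04,"jaw":0},{"tx":0.985,"ty":-0.998,"tz":0.04,"jaw":0},{"tx":0.985,"ty":-0.998,"tz":0.04,"jaw":0},{"tx":0.985,"ty":-0.998,"tz":0.04,"jaw":0},{"tx":0.985,"ty":-0.998,"tz":0.04,"jaw":0}]'; python3 go.py 521.5 96.5 125
```

```text
t 0.1 at [ 181.6 -571.3  230.5] z [-5.0e-04  1.5e-03 -1.0e+00] F [ 0.1 -0.2 -0.2] shift [ 1.0525 -1.0665  0.2126] rows 18.146662418180608validation failed for argument at $[0]...
```

The call was refused, so the form probably needs every key. I'll add the turns.

```bash
python3 -m inch '[{"tx":0.985,"ty":-0.998,"tz":0.04,"rx":0,"ry":0,"rz":0,"jaw":0},{"tx":0.985,"ty":-0.998,"tz":0.04,"rx":0,"ry":0,"rz":0,"jaw":0}]'; python3 go.py 521.5 96.5 125
```

```text
t: 0.27
eef_pos: [219.1, -497.6, 227.7]
orientation: [0.988, 0.152, -0.0, -0.001]
ft_force: [0.8, -0.6, 0.3]
opening: 64.3
grip_force: 0.0
t 0.27 at [ 219.1 -497.6  227.7] z [-4.e-04  1.e-03 -1.e+00] F [ 0.8 -0.6  0.3] shift [ 0.9332 -0.9519  0.2065] rows 16.174507369047223
```

```bash
python3 -m inch '[{"tx":0.93,"ty":-0.95,"tz":0.05,"rx":0,"ry":0,"rz":0,"jaw":0},{"tx":0.93,"ty":-0.95,"tz":0.05,"rx":0,"ry":0,"rz":0,"jaw":0},{"tx":0.93,"ty":-0.95,"tz":0.05,"rx":0,"ry":0,"rz":0,"jaw":0},{"tx":0.93,"ty":-0.95,"tz":0.05,"rx":0,"ry":0,"rz":0,"jaw":0},{"tx":0.93,"ty":-0.95,"tz":0.05,"rx":0,"ry":0,"rz":0,"jaw":0},{"tx":0.93,"ty":-0.95,"tz":0.05,"rx":0,"ry":0,"rz":0,"jaw":0},{"tx":0.93,"ty":-0.95,"tz":0.05,"rx":0,"ry":0,"rz":0,"jaw":0},{"tx":0.93,"ty":-0.95,"tz":0.05,"rx":0,"ry":0,"rz":0,"jaw":0},{"tx":0.93,"ty":-0.95,"tz":0.05,"rx":0,"ry":0,"rz":0,"jaw":0},{"tx":0.93,"ty":-0.95,"tz":0.05,"rx":0,"ry":0,"rz":0,"jaw":0},{"tx":0.93,"ty":-0.95,"tz":0.05,"rx":0,"ry":0,"rz":0,"jaw":0},{"tx":0.93,"ty":-0.95,"tz":0.05,"rx":0,"ry":0,"rz":0,"jaw":0},{"tx":0.93,"ty":-0.95,"tz":0.05,"rx":0,"ry":0,"rz":0,"jaw":0},{"tx":0.93,"ty":-0.95,"tz":0.05,"rx":0,"ry":0,"rz":0,"jaw":0},{"tx":0.93,"ty":-0.95,"tz":0.05,"rx":0,"ry":0,"rz":0,"jaw":0},{"tx":0.93,"ty":-0.95,"tz":0.05,"rx":0,"ry":0,"rz":0,"jaw":0},{"tx":0.93,"ty":-0.95,"tz":0.05,"rx":0,"ry":0,"rz":0,"jaw":0},{"tx":0.93,"ty":-0.95,"tz":0.05,"rx":0,"ry":0,"rz":0,"jaw":0}]'; python3 go.py 521.5 96.5 120
python3 - <<'E'
from h import *
p=camera_params("wrist");f=grab_frame("wrist");cv2.imwrite("pics/w0.png",f[:,:,::-1])
for c in HUE:
    m=mask(f,c);n,l,s,ce=cv2.connectedComponentsWithStats(m)
    for i in range(1,n):
        if s[i,4]>300: print(c,ce[i].round(0),s[i],onz(p,ce[i],95).round(1))
E
```

```text
t: 1.77
eef_pos: [518.9, 97.8, 203.0]
orientation: [0.988, 0.155, -0.001, 0.0]
ft_force: [-0.7, -0.3, -1.1]
opening: 0.1
grip_force: 0.0
t 1.77 at [518.9  97.8 203. ] z [-1.4e-03 -3.0e-04 -1.0e+00] F [-0.7 -0.3 -1.1] shift [0.0044 0.004  0.1661] rows 1.9927978262330475
blue [  6. 197.] [  0 177  19  45 462] [470.6 333.4  95. ]
blue [ 97. 220.] [  73  196   48   49 1794] [475.2 260.8  95. ]
blue [328. 229.] [ 304  206   49   47 1729] [521.5  95.   95. ]
blue [151. 331.] [ 128  311   46   42 1533] [396.  204.4  95. ]
yellow [450. 228.] [ 425  205   50   48 1849] [549.2  10.2  95. ]
green [325. 103.] [ 300   77   51   53 2121] [603.6 123.6  95. ]
red [261. 171.] [ 236  147   51   51 2004] [546.7 152.3  95. ]
```

View pics/w0.png

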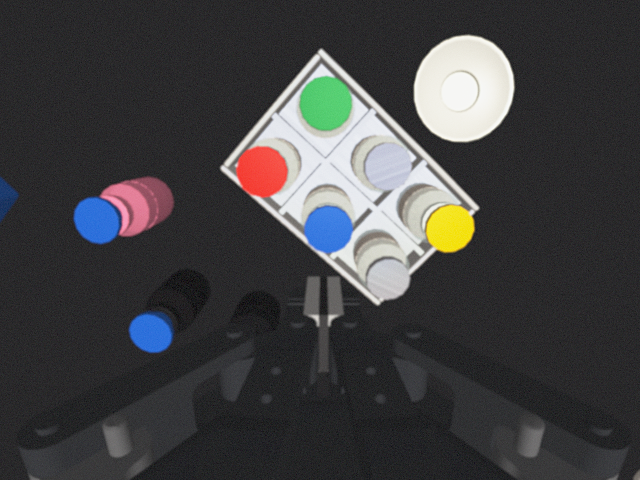

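The wrist view shows the shut fingers at (323,300), with blue (328,229), yellow (450,228), green (325,103) and red (261,171). It agrees with the two-view points within 2 mm. I use the averages: blue (521.5, 95.8), yellow (549.3, 11), green (604, 124.5).

```bash
python3 -m inch '[{"tx":0.004,"ty":0.005,"tz":0.08,"rx":0,"ry":0,"rz":0,"jaw":0},{"tx":0.004,"ty":0.005,"tz":0.14,"rx":0,"ry":0,"rz":0,"jaw":0},{"tx":0.004,"ty":0.005,"tz":0.18,"rx":0,"ry":0,"rz":0,"jaw":0},{"tx":0.004,"ty":0.005,"tz":0.2,"rx":0,"ry":0,"rz":0,"jaw":0},{"tx":0.004,"ty":0.005,"tz":0.2,"rx":0,"ry":0,"rz":0,"jaw":0},{"tx":0.004,"ty":0.005,"tz":0.2,"rx":0,"ry":0,"rz":0,"jaw":0}]'; python3 go.py 521.5 95.8 86
```

```text
t: 2.32
eef_pos: [521.3, 93.3, 104.4]
orientation: [0.988, 0.153, -0.0, 0.0]
ft_force: [0.9, 0.0, -0.2]
opening: 0.5
grip_force: 0.0
t 2.32 at [521.3  93.3 104.4] z [-3.e-04 -2.e-04 -1.e+00] F [ 0.9  0.  -0.2] shift [ 0.002  -0.0046  0.0368] rows 0.4452123553886903
```

```bash
python3 -m inch '[{"tx":0.002,"ty":-0.004,"tz":0.004,"rx":0,"ry":0,"rz":0,"jaw":0},{"tx":0.002,"ty":-0.004,"tz":0.01,"rx":0,"ry":0,"rz":0,"jaw":0},{"tx":0.002,"ty":-0.004,"tz":0.014,"rx":0,"ry":0,"rz":0,"jaw":0},{"tx":0.002,"ty":-0.004,"tz":0.018,"rx":0,"ry":0,"rz":0,"jaw":0},{"tx":0.002,"ty":-0.004,"tz":0.022,"rx":0,"ry":0,"rz":0,"jaw":0},{"tx":0.002,"ty":-0.004,"tz":0.026,"rx":0,"ry":0,"rz":0,"jaw":0},{"tx":0.002,"ty":-0.004,"tz":0.03,"rx":0,"ry":0,"rz":0,"jaw":0},{"tx":0.002,"ty":-0.004,"tz":0.03,"rx":0,"ry":0,"rz":0,"jaw":0}]'; python3 go.py 521.5 95.8 86
```

```text
t: 2.98
eef_pos: [522.2, 96.5, 88.9]
orientation: [0.988, 0.153, 0.0, -0.0]
ft_force: [0.3, -0.4, 1.8]
opening: -0.1
grip_force: 0.8
t 2.98 at [522.2  96.5  88.9] z [ 7.e-04  1.e-04 -1.e+00] F [ 0.3 -0.4  1.8] shift [-0.0018  0.001   0.0058] rows 0.07319059888825521
```

```bash
python3 -m inch '[{"tx":0,"ty":0,"tz":0.002,"rx":0,"ry":0,"rz":0,"jaw":0},{"tx":0,"ty":0,"tz":0.004,"rx":0,"ry":0,"rz":0,"jaw":0},{"tx":0,"ty":0,"tz":0.006,"rx":0,"ry":0,"rz":0,"jaw":0},{"tx":0,"ty":0,"tz":0.006,"rx":0,"ry":0,"rz":0,"jaw":0}]'
python3 -m inch '[{"tx":0,"ty":0,"tz":0.001,"rx":0,"ry":0,"rz":0,"jaw":0},{"tx":0,"ty":0,"tz":0.001,"rx":0,"ry":0,"rz":0,"jaw":0}]'
```

```text
t: 3.32
eef_pos: [522.3, 96.5, 86.0]
orientation: [0.988, 0.153, 0.0, -0.0]
ft_force: [0.6, 0.1, 4.8]
opening: 0.2
grip_force: 2.3
t: 3.48
eef_pos: [522.4, 96.5, 86.0]
orientation: [0.988, 0.153, 0.001, -0.0]
ft_force: [0.3, 0.4, 6.9]
opening: 0.0
grip_force: 3.6
```

```bash
python3 -m inch '[{"tx":0,"ty":0,"tz":0.001,"rx":0,"ry":0,"rz":0,"jaw":0},{"tx":0,"ty":0,"tz":0.001,"rx":0,"ry":0,"rz":0,"jaw":0}]'
python3 -m inch '[{"tx":0,"ty":0,"tz":0.001,"rx":0,"ry":0,"rz":0,"jaw":0},{"tx":0,"ty":0,"tz":0.001,"rx":0,"ry":0,"rz":0,"jaw":0}]'
```

```text
t: 3.65
eef_pos: [522.4, 96.6, 86.0]
orientation: [0.988, 0.153, 0.001, -0.0]
ft_force: [-1.0, 0.0, 12.1]
opening: 0.1
grip_force: 5.6
t: 3.82
eef_pos: [522.5, 96.6, 85.9]
orientation: [0.988, 0.153, 0.001, -0.0]
ft_force: [-2.1, -0.2, 14.7]
opening: 0.1
grip_force: 7.7
```

The hard stop is clear: 15 N with z held at 86.0, so blue is home. I lift straight up.

```bash
python3 -m inch '[{"tx":0,"ty":0,"tz":-0.006,"rx":0,"ry":0,"rz":0,"jaw":0},{"tx":0,"ty":0,"tz":-0.03,"rx":0,"ry":0,"rz":0,"jaw":0},{"tx":0,"ty":0,"tz":-0.09,"rx":0,"ry":0,"rz":0,"jaw":0},{"tx":0,"ty":0,"tz":-0.09,"rx":0,"ry":0,"rz":0,"jaw":0},{"tx":0,"ty":0,"tz":-0.09,"rx":0,"ry":0,"rz":0,"jaw":0}]'; python3 go.py 549.3 11 125
```

```text
t: 4.23
eef_pos: [522.4, 96.5, 130.3]
orientation: [0.988, 0.153, 0.001, 0.0]
ft_force: [0.1, -0.6, -0.1]
opening: 0.2
grip_force: 0.0
t 4.23 at [522.4  96.5 130.3] z [ 1.6e-03  2.0e-04 -1.0e+00] F [ 0.1 -0.6 -0.1] shift [-0.0006  0.1792  0.0106] rows 2.152805611896143
```

```bash
python3 -m inch '[{"tx":0,"ty":0.07,"tz":0,"rx":0,"ry":0,"rz":0,"jaw":0},{"tx":0,"ty":0.14,"tz":0,"rx":0,"ry":0,"rz":0,"jaw":0},{"tx":0,"ty":0.179,"tz":0.02,"rx":0,"ry":0,"rz":0,"jaw":0},{"tx":0,"ty":0.179,"tz":0.045,"rx":0,"ry":0,"rz":0,"jaw":0},{"tx":0,"ty":0.179,"tz":0.045,"rx":0,"ry":0,"rz":0,"jaw":0},{"tx":0,"ty":0.179,"tz":0.045,"rx":0,"ry":0,"rz":0,"jaw":0}]'; python3 go.py 549.3 11 86
```

```text
t: 4.73
eef_pos: [547.0, 11.0, 105.2]
orientation: [0.988, 0.153, -0.002, -0.0]
ft_force: [0.4, 0.3, 0.0]
opening: -0.3
grip_force: 0.0
t 4.73 at [547.   11.  105.2] z [-4.3e-03  1.0e-04 -1.0e+00] F [0.4 0.3 0. ] shift [0.0046 0.0014 0.0383] rows 0.4626990180704856
```

```bash
python3 -m inch '[{"tx":0.004,"ty":0.001,"tz":0.004,"rx":0,"ry":0,"rz":0,"jaw":0},{"tx":0.004,"ty":0.001,"tz":0.01,"rx":0,"ry":0,"rz":0,"jaw":0},{"tx":0.004,"ty":0.001,"tz":0.014,"rx":0,"ry":0,"rz":0,"jaw":0},{"tx":0.004,"ty":0.001,"tz":0.018,"rx":0,"ry":0,"rz":0,"jaw":0},{"tx":0.004,"ty":0.001,"tz":0.022,"rx":0,"ry":0,"rz":0,"jaw":0},{"tx":0.004,"ty":0.001,"tz":0.026,"rx":0,"ry":0,"rz":0,"jaw":0},{"tx":0.004,"ty":0.001,"tz":0.03,"rx":0,"ry":0,"rz":0,"jaw":0},{"tx":0.004,"ty":0.001,"tz":0.033,"rx":0,"ry":0,"rz":0,"jaw":0},{"tx":0.004,"ty":0.001,"tz":0.036,"rx":0,"ry":0,"rz":0,"jaw":0},{"tx":0.004,"ty":0.001,"tz":0.036,"rx":0,"ry":0,"rz":0,"jaw":0}]'; python3 go.py 549.3 11 86
```

```text
t: 5.57
eef_pos: [551.1, 11.4, 88.8]
orientation: [0.988, 0.153, 0.0, -0.0]
ft_force: [0.7, 0.1, 1.5]
opening: -0.1
grip_force: 0.7
t 5.57 at [551.1  11.4  88.8] z [ 2.e-04  3.e-04 -1.e+00] F [0.7 0.1 1.5] shift [-0.0036 -0.0004  0.0056] rows 0.08037067078442807
```

```bash
python3 -m inch '[{"tx":0,"ty":0,"tz":0.002,"rx":0,"ry":0,"rz":0,"jaw":0},{"tx":0,"ty":0,"tz":0.004,"rx":0,"ry":0,"rz":0,"jaw":0},{"tx":0,"ty":0,"tz":0.006,"rx":0,"ry":0,"rz":0,"jaw":0},{"tx":0,"ty":0,"tz":0.006,"rx":0,"ry":0,"rz":0,"jaw":0}]'
python3 -m inch '[{"tx":0,"ty":0,"tz":0.001,"rx":0,"ry":0,"rz":0,"jaw":0},{"tx":0,"ty":0,"tz":0.002,"rx":0,"ry":0,"rz":0,"jaw":0},{"tx":0,"ty":0,"tz":0.002,"rx":0,"ry":0,"rz":0,"jaw":0}]'
```

```text
t: 5.9
eef_pos: [551.2, 11.4, 86.1]
orientation: [0.988, 0.153, 0.0, -0.0]
ft_force: [-1.3, 1.2, 5.1]
opening: -0.2
grip_force: 2.6
t: 6.15
eef_pos: [551.6, 11.4, 86.1]
orientation: [0.988, 0.153, 0.001, -0.0]
ft_force: [-2.2, 1.5, 11.7]
opening: 0.2
grip_force: 6.0
```

```bash
python3 -m inch '[{"tx":0,"ty":0,"tz":0.001,"rx":0,"ry":0,"rz":0,"jaw":0},{"tx":0,"ty":0,"tz":0.001,"rx":0,"ry":0,"rz":0,"jaw":0}]'
```

```text
t: 6.32
eef_pos: [551.8, 11.4, 86.0]
orientation: [0.988, 0.153, 0.001, 0.0]
ft_force: [-3.4, 1.6, 14.8]
opening: 0.2
grip_force: 7.7
```

Yellow is home too (15 N at z = 86.0). I lift off towards green.

```bash
python3 -m inch '[{"tx":0,"ty":0,"tz":-0.006,"rx":0,"ry":0,"rz":0,"jaw":0},{"tx":0,"ty":0,"tz":-0.03,"rx":0,"ry":0,"rz":0,"jaw":0},{"tx":0,"ty":0,"tz":-0.09,"rx":0,"ry":0,"rz":0,"jaw":0},{"tx":0,"ty":0,"tz":-0.09,"rx":0,"ry":0,"rz":0,"jaw":0},{"tx":0,"ty":0,"tz":-0.09,"rx":0,"ry":0,"rz":0,"jaw":0}]'; python3 go.py 604 124.5 125
```

```text
t: 6.73
eef_pos: [552.3, 11.0, 130.6]
orientation: [0.988, 0.153, 0.001, 0.0]
ft_force: [0.8, 0.3, -0.0]
opening: -0.0
grip_force: 0.0
t 6.73 at [552.3  11.  130.6] z [ 2.8e-03 -5.0e-04 -1.0e+00] F [ 0.8  0.3 -0. ] shift [ 0.1673 -0.1851  0.0114] rows 2.994546930849023
```

```bash
python3 -m inch '[{"tx":0.055,"ty":-0.06,"tz":0,"rx":0,"ry":0,"rz":0,"jaw":0},{"tx":0.11,"ty":-0.12,"tz":0,"rx":0,"ry":0,"rz":0,"jaw":0},{"tx":0.167,"ty":-0.185,"tz":0,"rx":0,"ry":0,"rz":0,"jaw":0},{"tx":0.167,"ty":-0.185,"tz":0.025,"rx":0,"ry":0,"rz":0,"jaw":0},{"tx":0.167,"ty":-0.185,"tz":0.045,"rx":0,"ry":0,"rz":0,"jaw":0},{"tx":0.167,"ty":-0.185,"tz":0.045,"rx":0,"ry":0,"rz":0,"jaw":0},{"tx":0.167,"ty":-0.185,"tz":0.045,"rx":0,"ry":0,"rz":0,"jaw":0}]'; python3 go.py 604 124.5 86
```

```text
t: 7.32
eef_pos: [600.5, 123.3, 105.0]
orientation: [0.988, 0.153, -0.002, 0.0]
ft_force: [-0.0, 0.4, -0.6]
opening: 0.1
grip_force: 0.0
t 7.32 at [600.5 123.3 105. ] z [-0.0042 -0.0014 -1.    ] F [-0.   0.4 -0.6] shift [ 0.0076 -0.0001  0.0379] rows 0.46373418438764
```

```bash
python3 -m inch '[{"tx":0.004,"ty":0,"tz":0.004,"rx":0,"ry":0,"rz":0,"jaw":0},{"tx":0.004,"ty":0,"tz":0.01,"rx":0,"ry":0,"rz":0,"jaw":0},{"tx":0.004,"ty":0,"tz":0.014,"rx":0,"ry":0,"rz":0,"jaw":0},{"tx":0.004,"ty":0,"tz":0.018,"rx":0,"ry":0,"rz":0,"jaw":0},{"tx":0.004,"ty":0,"tz":0.022,"rx":0,"ry":0,"rz":0,"jaw":0},{"tx":0.004,"ty":0,"tz":0.026,"rx":0,"ry":0,"rz":0,"jaw":0},{"tx":0.004,"ty":0,"tz":0.03,"rx":0,"ry":0,"rz":0,"jaw":0},{"tx":0.004,"ty":0,"tz":0.033,"rx":0,"ry":0,"rz":0,"jaw":0},{"tx":0.004,"ty":0,"tz":0.036,"rx":0,"ry":0,"rz":0,"jaw":0},{"tx":0.004,"ty":0,"tz":0.036,"rx":0,"ry":0,"rz":0,"jaw":0}]'; python3 go.py 604 124.5 86
```

```text
t: 8.15
eef_pos: [604.5, 125.2, 88.8]
orientation: [0.988, 0.153, 0.0, 0.0]
ft_force: [0.4, 0.0, 0.6]
opening: 0.2
grip_force: 0.7
t 8.15 at [604.5 125.2  88.8] z [ 2.e-04 -3.e-04 -1.e+00] F [0.4 0.  0.6] shift [-0.0014  0.001   0.0057] rows 0.07147581865144352
```

```bash
python3 -m inch '[{"tx":0,"ty":0,"tz":0.002,"rx":0,"ry":0,"rz":0,"jaw":0},{"tx":0,"ty":0,"tz":0.004,"rx":0,"ry":0,"rz":0,"jaw":0},{"tx":0,"ty":0,"tz":0.006,"rx":0,"ry":0,"rz":0,"jaw":0},{"tx":0,"ty":0,"tz":0.006,"rx":0,"ry":0,"rz":0,"jaw":0}]'
python3 -m inch '[{"tx":0,"ty":0,"tz":0.001,"rx":0,"ry":0,"rz":0,"jaw":0},{"tx":0,"ty":0,"tz":0.002,"rx":0,"ry":0,"rz":0,"jaw":0},{"tx":0,"ty":0,"tz":0.003,"rx":0,"ry":0,"rz":0,"jaw":0},{"tx":0,"ty":0,"tz":0.003,"rx":0,"ry":0,"rz":0,"jaw":0}]'
```

```text
t: 8.48
eef_pos: [604.6, 125.3, 86.1]
orientation: [0.988, 0.153, 0.0, 0.0]
ft_force: [-1.4, -1.9, 4.9]
opening: 0.3
grip_force: 2.5
t: 8.82
eef_pos: [605.2, 125.5, 86.1]
orientation: [0.988, 0.153, 0.001, -0.0]
ft_force: [-3.2, -1.9, 13.7]
opening: -0.2
grip_force: 6.9
```

Green is home as well (14 N at z = 86.1). I lift well clear and check.

```bash
python3 -m inch '[{"tx":0,"ty":0,"tz":-0.006,"rx":0,"ry":0,"rz":0,"jaw":0},{"tx":0,"ty":0,"tz":-0.03,"rx":0,"ry":0,"rz":0,"jaw":0},{"tx":0,"ty":0,"tz":-0.09,"rx":0,"ry":0,"rz":0,"jaw":0},{"tx":0,"ty":0,"tz":-0.16,"rx":0,"ry":0,"rz":0,"jaw":0},{"tx":0,"ty":0,"tz":-0.24,"rx":0,"ry":0,"rz":0,"jaw":0},{"tx":-0.08,"ty":0.08,"tz":-0.24,"rx":0,"ry":0,"rz":0,"jaw":0},{"tx":-0.12,"ty":0.16,"tz":-0.24,"rx":0,"ry":0,"rz":0,"jaw":0},{"tx":-0.16,"ty":0.24,"tz":-0.24,"rx":0,"ry":0,"rz":0,"jaw":0},{"tx":-0.24,"ty":0.28,"tz":-0.24,"rx":0,"ry":0,"rz":0,"jaw":0},{"tx":-0.24,"ty":0.28,"tz":-0.24,"rx":0,"ry":0,"rz":0,"jaw":0},{"tx":-0.24,"ty":0.28,"tz":-0.24,"rx":0,"ry":0,"rz":0,"jaw":0},{"tx":-0.24,"ty":0.28,"tz":-0.24,"rx":0,"ry":0,"rz":0,"jaw":0}]'
python3 - <<'E'
from h import *
p=camera_params("wrist");f=grab_frame("wrist");s=grab_frame("side");ps=camera_params("side")
for c in HUE:
    m=mask(f,c);n,l,st,ce=cv2.connectedComponentsWithStats(m)
    for i in range(1,n):
        if st[i,4]>300: print(c,ce[i].round(0),onz(p,ce[i],95 if c=="red" else 86).round(1))
a=np.vstack([f[:,:,::-1][40:440:1,:][:300],cv2.resize(s[210:285,240:400],None,fx=4,fy=4)[:,:,::-1]])
cv2.imwrite("pics/end.png",a)
E
```

```text
t: 9.82
eef_pos: [532.1, -45.2, 204.9]
orientation: [0.988, 0.152, 0.0, -0.0]
ft_force: [0.5, 0.6, 0.3]
opening: 0.1
grip_force: 0.0
blue [142. 187.] [521.1  94.1  86. ]
blue [  7. 295.] [394.1 195.3  86. ]
blue [ 77. 322.] [389.2 130.1  86. ]
yellow [259. 184.] [549.7   9.9  86. ]
green [124.  62.] [603.9 122.9  86. ]
red [ 65. 131.] [546.8 151.6  95. ]
```

View pics/end.png

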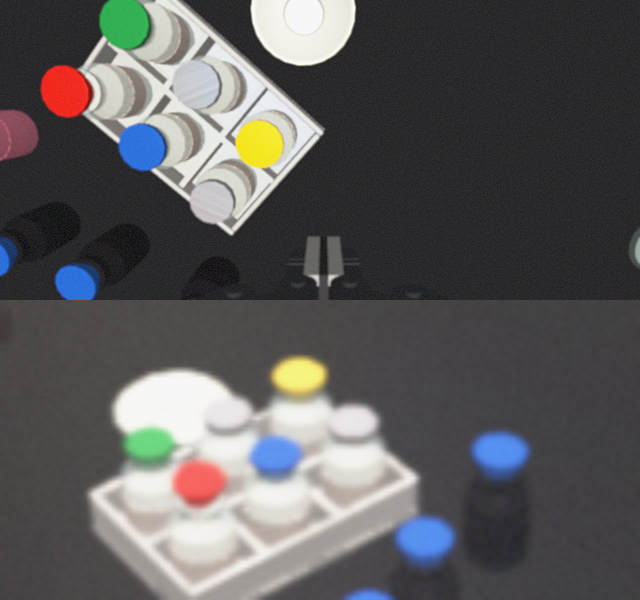

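In both views blue (142,147), yellow (259,144) and green (125,23) are seated on their vials. Red (65,91) still stands proud and nothing else has moved.

```bash
python3 -c "
from cell import *
print(job_done())"
```

```text
the job is handed in; nothing more can be done
None
```

I pressed the blue, yellow and green stoppers fully home in that order, left red standing proud, saw nothing else disturbed in the final pictures, and handed the job in at about 10 s.

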